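# Put the stray preserve jars back in their trays

## Robot

A 7-joint arm with a two-finger parallel gripper is mounted at the origin on the work surface. World frame = base frame: x ahead of the robot, y to its left, z up, the work surface at z = 0. Lengths are in m, angles in rad, forces in N, time in s.
With the tool pointing down it reaches from about 0.4 to 0.9 m from the base axis. Payload 5.5 kg.
Tool frame: the origin (TCP) lies midway between the tips of the shut fingers; the grasp point (between the pads) lies 19 mm behind it (manip.grip_depth is the distance from the TCP to the grasp point, in m); z points along the fingers, x is the direction in which the jaws open and shut, and the axes are right-handed (so a half turn about z gives the same grasp; the last joint's range is limited). The gripper opens to 92 mm and grips with 3 to 60 N. Pads are 19 mm wide; open, the fingers measure 130 mm over their backs; the gripper's body (75 mm by 190 mm) begins 47 mm behind the grasp point.
Start: joints at [-0.965, 0.501, -0.427, 1.55, 0.221, 1.138, -0.21], TCP at [0.218, 0.612, 0.227] pointing down, gripper open.
Joint ranges: [-2.88, 2.88], [-0.31, 2.03], [-1.54, 1.56], [0.2, 2.42], [-1.41, 4.55], [0.19, 2.02], [-2.57, 2.57]. Speed limits (rad/s): [2.57, 2.57, 3.14, 3.14, 3.14, 3.14, 3.14].

## Interface

Orientations are given as a unit quaternion [x, y, z, w].
In Python, from bench import manip, effector, viewer gives the robot as it stands. Calls block until the motion is done:
- manip.move_pose(position, orientation): joint-space move of the TCP to a pose.
- manip.servo_line(position, ori=None, vel=0.15): straight line of the TCP; ori=None keeps the orientation; vel is the mean speed in m/s.
- manip.movej(angles): joint-space move.
- effector.open_jaws() and effector.close(f_grip=None): open the fingers fully, or close them until they stop; f_grip is the grip in N (None keeps the last).
- manip.sleep(seconds).
- manip.solve_ik(position, orientation): joint angles nearest the present ones, or None.
- viewer.get_image(name): name is "scene" or "top" or "wrist"; returns the picture (400x640x3 uint8, red, green, blue); there is no depth.
- viewer.get_calibration(name): a dict with "vfov" (degrees; the focal length in pixels is half the picture's height over the tangent of half this angle, whatever the lens; pixels are square), "cx", "cy" (the principal point, pixels), "eye" and "attitude" of the camera in the world. Camera axes: x right, y down, z forward; pixel columns grow to the right and rows downward; lengths in m; the calibration is good to about 2 mm. A picture is of the moment at which its call begins: read the wrist's pose just before it. get_calibration takes no time and is no camera call; for the wrist camera it gives the pose at the moment of the call.
A pose or a line that the arm cannot do raises manip.PlanningError and nothing moves.
- manip.hand_in(): hands the job in, once; it reports no verdict.
Readings, each from a call of its own:
- manip.current_clock(): time.
- manip.current_q(): joint angles.
- manip.current_joint_velocities(): joint speeds.
- manip.current_tau(): joint torques, N m.
- manip.current_tool_pos(): TCP position.
- manip.current_tcp_rot(): TCP orientation.
- manip.current_force(): force on the tool from outside, world axes, zero at the start.
- manip.current_wrist_torque(): the same for the moment, N m.
- manip.current_finger_gap(): finger opening in m.
Only numpy, scipy, OpenCV 4.12 (cv2) and the standard library are available. Lean on these libraries where they do the work, as an engineer would, in place of code of your own. Each camera call takes 0.05 s, during which the arm holds its last target.

## Task

Four jars of preserve with black lids have been left about on the front of the shop table. Put each one back, standing upright, in the empty place of the wooden tray that holds jars of its own shape and size, setting the glass down gently rather than dropping it. Leave the open jar of tasting sticks and the coffee cup where they stand.

Things in the scene. Friction and masses are not known exactly. Their poses are not given: they have to be found in the camera images.
- jar_squat: loose closed low, wide round glass jar of preserve with kraft paper label and black lid, diameter 66, height 62 mm, about 0.26 kg; straight round sides; lid: top 13 mm, round, 4 mm narrower. Stands upright at the start. Origin: centre of its underside, z up.
- jar_square: loose closed square-sided glass jar of preserve with kraft paper label and black lid, 56 x 56, height 78 mm, about 0.28 kg; two faces look along its x axis, two along its y axis; lid: top 13 mm, round, 4 mm narrower. Stands upright at the start. Origin: centre of its underside, z up.
- jar_slim: loose closed tall, slim round glass jar of preserve with kraft paper label and black lid, diameter 50, height 98 mm, about 0.24 kg; straight round sides; lid: top 13 mm, round, 4 mm narrower. Stands upright at the start. Origin: centre of its underside, z up.
- jar_hex: loose closed small six-sided glass jar of preserve with kraft paper label and black lid, 48 across the flats, 55 across the corners, height 60 mm, about 0.14 kg; flats look along its y axis and at 60 degrees either side of it, corners along its x axis; lid: top 13 mm, round, 4 mm narrower. Stands upright at the start. Origin: centre of its underside, z up.
- tray_squat: fixed wooden tray for the low, wide round jars, 106 (x) x 174 (y) mm, walls 6 mm thick, 20 mm high, floor 6 mm thick. Such jars, fast in it, stand in a row along its y axis: one jar stands in the +y half, the -y half is empty. Centre of the empty place: x 0, y -33 mm; a jar there has 14 mm of room all round. Origin: centre of the underside, on the table; x is world x within 0.12 rad, z up.
- tray_square: fixed wooden tray for the square-sided jars, 96 (x) x 154 (y) mm, walls 6 mm thick, 20 mm high, floor 6 mm thick. Such jars, fast in it, stand in a row along its y axis: one jar stands in the -y half, the +y half is empty. Centre of the empty place: x 0, y +28 mm; a jar there has 14 mm of room all round. Origin: centre of the underside, on the table; x is world x within 0.12 rad, z up.
- tray_slim: fixed wooden tray for the tall, slim round jars, 90 (x) x 142 (y) mm, walls 6 mm thick, 20 mm high, floor 6 mm thick. Such jars, fast in it, stand in a row along its y axis: one jar stands in the +y half, the -y half is empty. Centre of the empty place: x 0, y -25 mm; a jar there has 14 mm of room all round. Origin: centre of the underside, on the table; x is world x within 0.12 rad, z up.
- tray_hex: fixed wooden tray for the small six-sided jars, 88 (x) x 186 (y) mm, walls 6 mm thick, 20 mm high, floor 6 mm thick. Such jars, fast in it, stand in a row along its y axis: two jars stand at the two ends, the middle is empty. Centre of the empty place: x 0, y +0 mm; a jar there has 14 mm of room all round. Origin: centre of the underside, on the table; x is world x within 0.12 rad, z up.
- stick_jar: bystander: open glass jar without lid, full of thin wooden tasting sticks, diameter 66 mm, glass 58 mm high, sticks to 91 mm, 0.22 kg; loose. Origin: centre of its underside.
- cup: bystander: white china coffee cup with a handle at its +y side, rim diameter 68 mm, height 58 mm, 0.2 kg; loose, stands upright. Origin: centre of its underside.

How it is judged:
By the outcome, as a careful person would: the job done as asked, in the order asked, and still so for the second after the job is handed in, with the robot touching nothing.
It also fails if it takes over 88 s, if anything falls off the work surface, if the arm or the gripper's body presses on something with over 40 N, if the wrist force passes 120 N, or if a joint passes its speed limit or range.

## Working session

There is one attempt and no reset: what is moved stays moved. The work goes in short steps, each a Python script; the robot and the scene stay as the last script left them, time stands still between calls to the robot, and variables do not carry over. Pictures are saved under pics/ and viewed, and the job is handed in when it is done.

```bash
ls; mkdir -p pics
python3 - <<'E'
from bench import manip, effector, viewer
import cv2
for n in ["scene","top","wrist"]:
    c=viewer.get_calibration(n); print(n,c)
    im=viewer.get_image(n); cv2.imwrite(f"pics/{n}0.png",im[:,:,::-1])
print(manip.current_clock(), manip.current_tool_pos(), manip.current_tcp_rot())
E
```

```text
pics
scene {'vfov': 53.39523989769208, 'cx': 313.9854412098655, 'cy': 195.8726886059162, 'eye': array([ 0.92983197, -0.30644222,  0.89685762]), 'attitude': array([ 0.86928112,  0.41791168, -0.11680379, -0.23676366])}
top {'vfov': 56.088093632971564, 'cx': 314.76612437020884, 'cy': 197.17973902244105, 'eye': array([0.35139394, 0.00415807, 1.01202943]), 'attitude': array([ 0.71401302, -0.69488158,  0.06876648, -0.05095264])}
wrist {'vfov': 62.10931106820496, 'cx': 317.053768290163, 'cy': 202.12402071003103, 'eye': array([0.15193272, 0.63565014, 0.38320627]), 'attitude': array([0.81010223, 0.57143502, 0.07534166, 0.10733143])}
0.15 [0.21833945 0.61168367 0.22592133] [ 8.17345947e-01  5.76146740e-01 -6.12474771e-04  4.03381559e-04]
```

View pics/scene0.png

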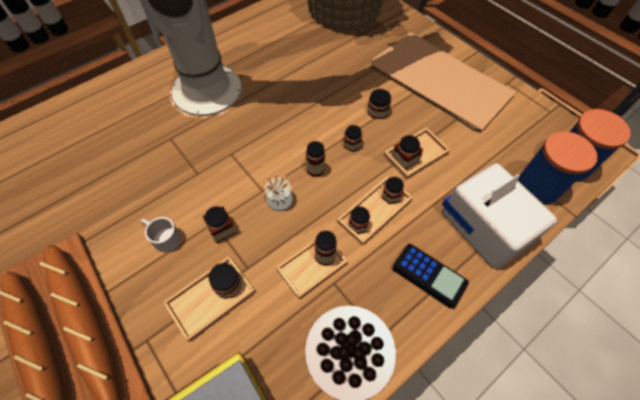

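View pics/top0.png

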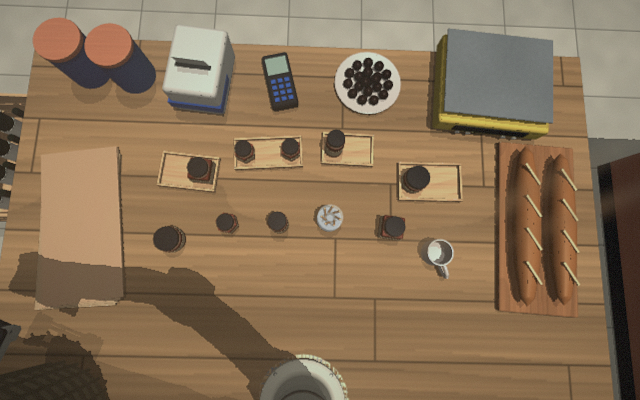

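View pics/wrist0.png

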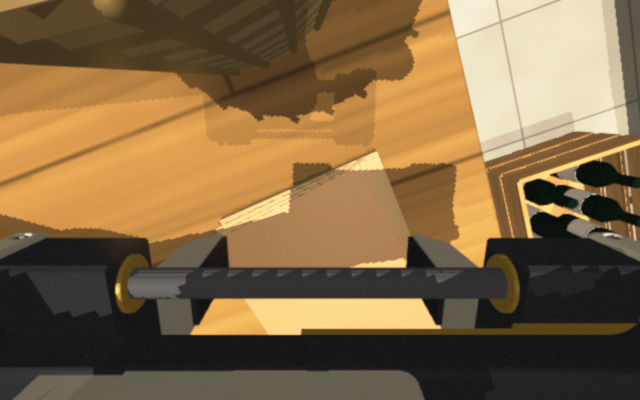

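The top view shows, from left to right, the square, hex, slim and squat trays, with row centres near (188,171), (268,152), (347,149) and (430,182). The loose jars are squat (169,238), hex (227,223), slim (277,222) and square (393,227). The stick jar is at (329,217) and the cup at (438,252). I'll enlarge these areas to read them more closely.

Run:
```python
import cv2
im=cv2.imread("pics/top0.png")
def crop(n,x0,y0,w,h,s):
    c=cv2.resize(im[y0:y0+h,x0:x0+w],None,fx=s,fy=s,interpolation=cv2.INTER_CUBIC)
    for k in range(0,w,10): cv2.putText(c,str(x0+k),(k*s,8),0,.3,(255,255,255),1); cv2.line(c,(k*s,10),(k*s,14),(255,255,255),1)
    for k in range(0,h,10): cv2.putText(c,str(y0+k),(0,k*s+4),0,.3,(255,255,255),1)
    cv2.imwrite(f"pics/{n}.png",c)
crop("tA",150,130,160,75,5)
crop("tB",310,120,160,90,5)
crop("tC",145,195,160,65,5)
crop("tD",305,190,160,95,5)
```

```text
(no output)
```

View pics/tA.png

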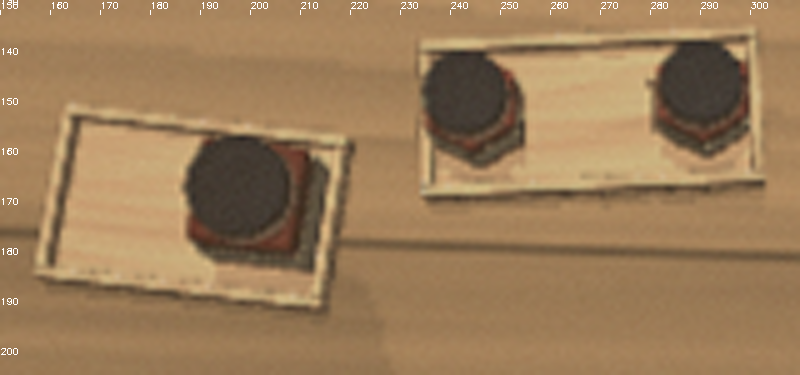

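View pics/tB.png

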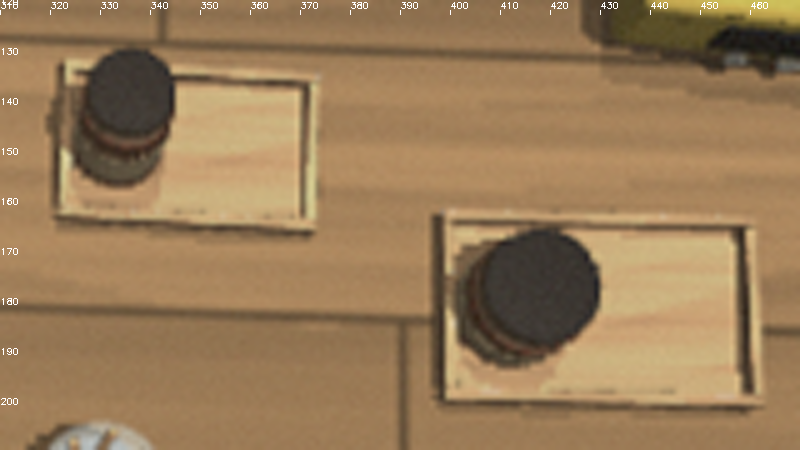

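View pics/tC.png

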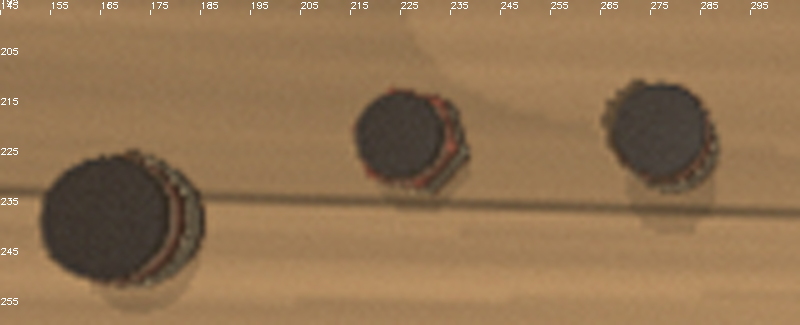

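View pics/tD.png

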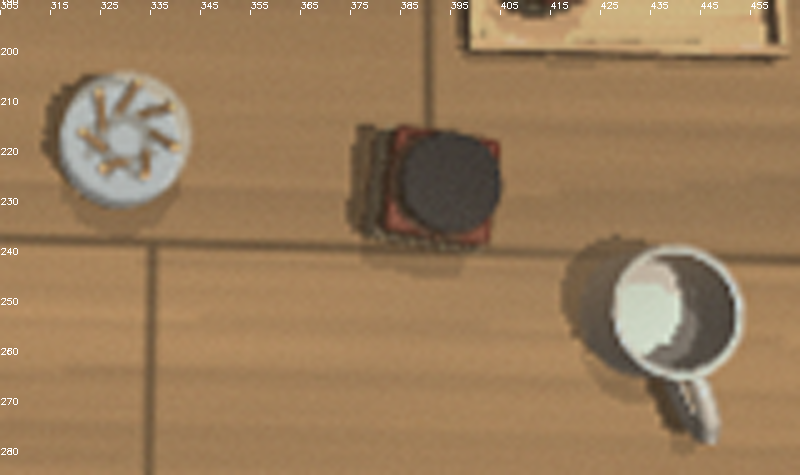

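```bash
cat > geo.py <<'E'
import numpy as np
from scipy.spatial.transform import Rotation as R
def ray(c,u,v,k1=0):
    f=200/np.tan(np.radians(c['vfov'])/2)
    d=np.array([(u-c['cx'])/f,(v-c['cy'])/f]); 
    r2=d@d; d=d*(1-k1*r2)
    return R.from_quat(c['attitude']).apply([d[0],d[1],1.])
def onplane(c,u,v,z,k1=0):
    d=ray(c,u,v,k1); e=np.array(c['eye']); return e+d*(z-e[2])/d[2]
def proj(c,P,k1=0):
    f=200/np.tan(np.radians(c['vfov'])/2)
    p=R.from_quat(c['attitude']).inv().apply(np.asarray(P)-c['eye']); d=p[...,:2]/p[...,2:]
    d=d*(1+k1*(d**2).sum(-1,keepdims=True)); return d*f+[c['cx'],c['cy']]
E
cat > m1.py <<'E'
from bench import viewer
from geo import *
c=viewer.get_calibration("top")
L=dict(fsq=(197.8,167.4,.084),fh1=(243.2,148.6,.066),fh2=(290.4,146.8,.066),fsl=(336.2,138.6,.104),fst=(418.2,177.6,.068),
 squat=(166,238.8,.062),hex=(225,222.2,.060),slim=(276.8,220.2,.098),square=(395,226.6,.078),cup=(440.8,252.4,.058),stick=(329.5,217.6,.058))
for k,(u,v,z) in L.items(): print(k,onplane(c,u,v,z).round(4))
T=dict(square=[(163.6,151.2),(220.4,158.4),(214.4,191.6),(157.2,185.2)],hex=[(233.8,138.4),(301,136.4),(302.8,166.4),(234.4,168.8)],
slim=[(322.6,132.4),(374.2,136),(372.8,166.4),(321.2,163.6)],squat=[(398.5,162.5),(460.6,165.6),(462,200.8),(398,200)])
for k,p in T.items():
    q=np.array([onplane(c,u,v,.02) for u,v in p])[:,:2]; m=q.mean(0)
    ex=q[0]+q[1]-q[2]-q[3]; ey=q[0]+q[3]-q[1]-q[2]
    print(k,m.round(4),"x",np.linalg.norm(ex)/2,"y",np.linalg.norm(ey)/2,"yaw",np.arctan2(ex[1],ex[0]),np.arctan2(-ey[0],ey[1]))
E
python3 m1.py
```

```text
fsq [0.578  0.2794 0.084 ]
fh1 [0.6363 0.1716 0.066 ]
fh2 [0.6453 0.0492 0.066 ]
fsl [ 0.6588 -0.0673  0.104 ]
fst [ 0.5728 -0.2848  0.068 ]
squat [0.3982 0.3505 0.062 ]
hex [0.4438 0.2074 0.06  ]
slim [0.4485 0.0742 0.098 ]
square [ 0.4428 -0.2204  0.078 ]
cup [ 0.3823 -0.3414  0.058 ]
stick [ 0.4632 -0.0569  0.058 ]
square [0.5817 0.3211] x 0.09346566094656086 y 0.15391227394731383 yaw -0.09652948635960464 -0.0908526287760315
hex [0.6417 0.1116] x 0.08541105641590346 y 0.18437569644204616 yaw 0.08406871293035494 0.06661189844480259
slim [ 0.6571 -0.1061] x 0.08795334437833563 y 0.14228424781358143 yaw -0.03372378869881897 -0.03106611283762457
squat [ 0.5725 -0.3311] x 0.10121630247597341 y 0.1730146895570739 yaw -0.014445448147344614 -0.0010278199486382503
```

Run:
```python
import cv2
im=cv2.imread("pics/scene0.png")
def crop(n,x0,y0,w,h,s):
    c=cv2.resize(im[y0:y0+h,x0:x0+w],None,fx=s,fy=s,interpolation=cv2.INTER_CUBIC)
    for k in range(0,w,10): cv2.putText(c,str(x0+k),(k*s,8),0,.3,(255,255,255),1); cv2.line(c,(k*s,10),(k*s,14),(255,255,255),1)
    for k in range(0,h,10): cv2.putText(c,str(y0+k),(0,k*s+4),0,.3,(255,255,255),1)
    cv2.imwrite(f"pics/{n}.png",c)
crop("sA",300,80,155,115,5)
crop("sB",140,175,160,115,5)
```

```text
(no output)
```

View pics/sA.png

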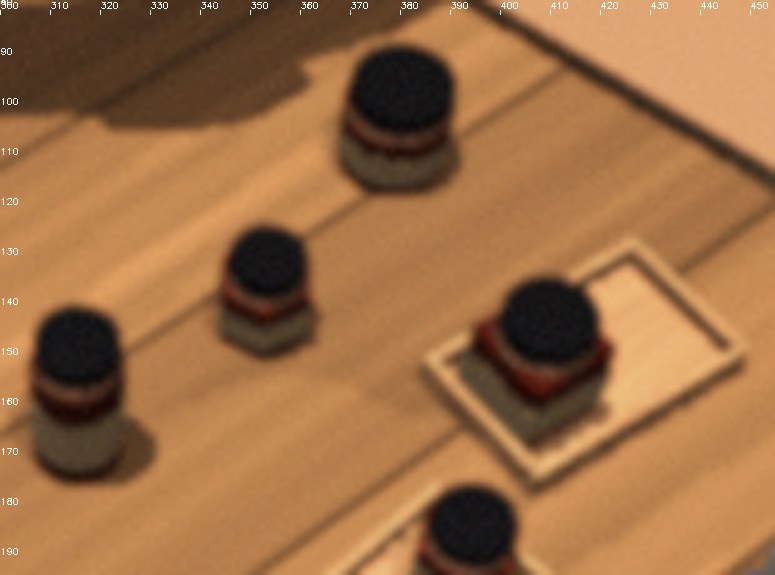

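View pics/sB.png

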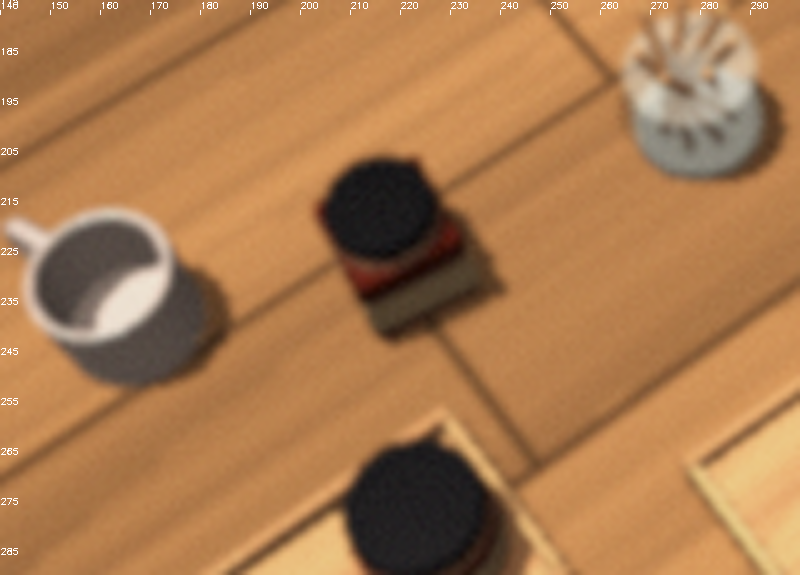

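```bash
cat > arm.py <<'E'
from bench import manip, effector, viewer
from geo import *
import cv2
def Q(yaw): return (R.from_euler('z',yaw)*R.from_euler('x',np.pi)).as_quat()
def look(n,name):
    c=viewer.get_calibration(n); im=viewer.get_image(n); cv2.imwrite(f"pics/{name}.png",im[:,:,::-1]); return c,im
E
python3 - <<'E'
from arm import *
c=viewer.get_calibration("scene")
for k,(u,v,z) in dict(squat=(380.4,97.6,.062),hex=(353.4,132.4,.06),slim=(315.4,149,.098),square=(216.2,216.8,.078)).items(): print(k,onplane(c,u,v,z).round(4))
c=viewer.get_calibration("top")
p=[onplane(c,u,v,.065)[:2] for u,v in [(384.6,215.2),(405,218.6),(403,238.8),(382.2,236.4)]]
for i in range(4):
    d=p[(i+1)%4]-p[i]; print(np.linalg.norm(d),np.degrees(np.arctan2(d[1],d[0]))%90)
P=dict(squat=(.398,.35,.02),hex=(.444,.207,.02),slim=(.4485,.074,.042),square=(.443,-.22,.025),psq=(.5845,.349,.03),phex=(.6417,.111,.026),pslim=(.656,-.131,.048),psquat=(.572,-.364,.026))
for k,p in P.items():
    o=[]
    for y in np.radians([-90,-60,-30,0,30,60,90,120,150,180,210]):
        a=[manip.solve_ik(np.array(p)+[0,0,h],Q(y)) for h in (0,.17)]
        o.append('.' if any(x is None for x in a) else f"{a[0][6]:.1f}")
    print(k,o)
E
```

```text
squat [0.4047 0.3491 0.062 ]
hex [0.4509 0.2059 0.06  ]
slim [0.453 0.073 0.098]
square [ 0.4503 -0.2201  0.078 ]
0.052773669393187686 82.09098851477096
0.05183846234564366 83.45681836214163
0.05302393252767732 84.97519252871889
0.054501935092848425 83.19753519607593
squat ['-2.2', '-1.8', '-1.3', '-0.9', '-0.4', '0.0', '0.5', '1.0', '1.4', '1.8', '2.3']
hex ['-1.9', '-1.5', '-1.0', '-0.6', '-0.1', '0.3', '0.8', '1.3', '1.7', '2.2', '-2.0']
slim ['-1.6', '-1.2', '-0.7', '-0.2', '0.3', '0.7', '1.2', '1.6', '2.1', '2.5', '-1.9']
square ['-0.3', '0.2', '0.6', '1.0', '1.2', '1.5', '2.0', '2.5', '-2.2', '-1.8', '-1.4']
psq ['-2.0', '-1.5', '-1.1', '-0.6', '-0.2', '0.3', '0.8', '1.2', '1.7', '2.1', '-2.4']
phex ['-1.6', '-1.1', '-0.7', '-0.2', '0.2', '0.7', '1.2', '1.6', '2.1', '2.5', '-2.0']
pslim ['-1.2', '-0.7', '-0.2', '0.3', '0.7', '1.2', '1.7', '2.1', '2.6', '-2.2', '-1.7']
psquat ['-0.4', '0.1', '0.5', '0.9', '1.3', '1.7', '2.2', '2.0', '-2.3', '-1.9', '-1.5']
```

The scene camera puts every lid about 6 mm further out in x than the top camera does. The wrist camera can settle it, so I'll hover over the squat jar and look.

Run:
```python
from arm import *
manip.move_pose([.40,.35,.20],Q(0))
print(manip.current_clock(),manip.current_tool_pos(),manip.current_tcp_rot())
c,im=look("wrist","w1"); print(c)
for p in [(.398,.3505,.062),(.4047,.3491,.062)]: print(proj(c,np.array(p)))
```

```text
1.3667 [0.39921944 0.35177747 0.20025568] [ 9.99998358e-01  1.69938806e-03 -1.80194357e-05 -6.29009284e-04]
{'vfov': 62.10931106820496, 'cx': 317.053768290163, 'cy': 202.12402071003103, 'eye': array([0.39847441, 0.42188039, 0.35778179]), 'attitude': array([9.91479835e-01, 1.97743119e-03, 8.64825791e-05, 1.30245226e-01])}
[316.33936509 194.00488082]
[323.64111813 195.5181467 ]
```

View pics/w1.png

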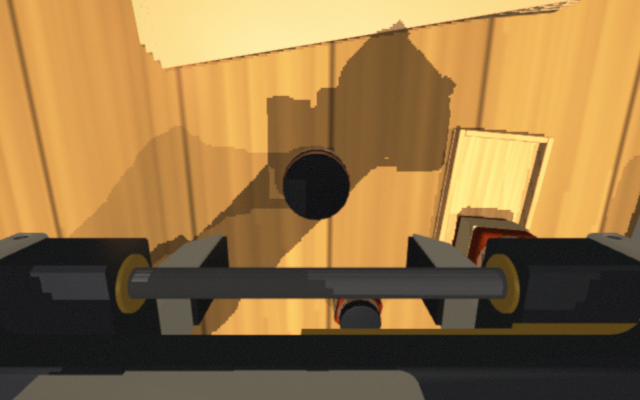

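```bash
python3 - <<'E'
from arm import *
c=viewer.get_calibration("wrist"); t=np.array(manip.current_tool_pos()); r=R.from_quat(manip.current_tcp_rot())
print(t,manip.current_finger_gap())
for p in [(.046,0,0),(-.046,0,0),(.046,-.0095,0),(-.046,-.0095,0),(.046,.0095,0),(-.046,.0095,0),(.065,-.0095,0),(-.065,-.0095,0)]: print(p,proj(c,t+r.apply(p)).round(1))
print(onplane(c,317,184.5,.062), onplane(c,458,128,.02),onplane(c,552,137,.02))
ct=viewer.get_calibration("top"); print(onplane(ct,163.6,151.2,.02),onplane(ct,157.2,185.2,.02))
cs=viewer.get_calibration("scene"); print(onplane(cs,300+632/5,80+240/5,.02),onplane(cs,300+745/5,80+350/5,.02))
print(onplane(cs,409.8,144,.084))
E
python3 - <<'E'
import cv2
im=cv2.imread("pics/w1.png")
cv2.imwrite("pics/w1c.png",cv2.resize(im[120:280,180:440],None,fx=3,fy=3,interpolation=cv2.INTER_CUBIC))
E
```

```text
[0.39909474 0.35199869 0.20020337] 0.09174157531062084
(0.046, 0, 0) [407.9 255. ]
(-0.046, 0, 0) [228.4 254.8]
(0.046, -0.0095, 0) [409.2 237.6]
(-0.046, -0.0095, 0) [227.1 237.5]
(0.046, 0.0095, 0) [406.6 271.9]
(-0.046, 0.0095, 0) [229.7 271.7]
(0.065, -0.0095, 0) [446.8 237.6]
(-0.065, -0.0095, 0) [189.5 237.4]
[0.39838804 0.35962909 0.062     ] [0.53816894 0.40865553 0.02      ] [0.6331324  0.40029131 0.02      ]
[0.63574119 0.39365237 0.02      ] [0.54153486 0.4018892  0.02      ]
[0.54600606 0.40274183 0.02      ] [0.63877454 0.39359341 0.02      ]
[0.58409468 0.27873086 0.084     ]
```

View pics/w1c.png

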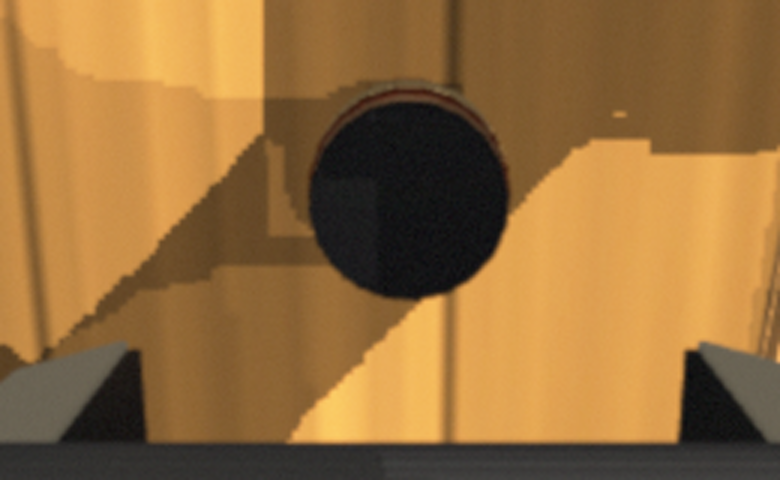

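The fingertips project exactly where the hand calibration says they should. Part of the disagreement comes from the dark lid sides pulling my centre readings off. I'll measure again at close range, with the fingertips near lid height, to fix the remaining y bias.

Run:
```python
from arm import *
manip.servo_line([.40,.325,.085],Q(0),vel=.2)
print(manip.current_clock(),manip.current_tool_pos())
c,im=look("wrist","w2"); print(c['eye'],c['attitude'])
for p in [(.399,.353,.062),(.399,.357,.062)]: print(proj(c,np.array(p)))
```

```text
2.1583 [0.4002249  0.32630598 0.08564064]
[0.39952577 0.39641165 0.24310923] [9.91469513e-01 8.30781041e-04 2.55519190e-04 1.30335907e-01]
[315.88931905 193.43310152]
[315.89511641 186.45251352]
```

View pics/w2.png

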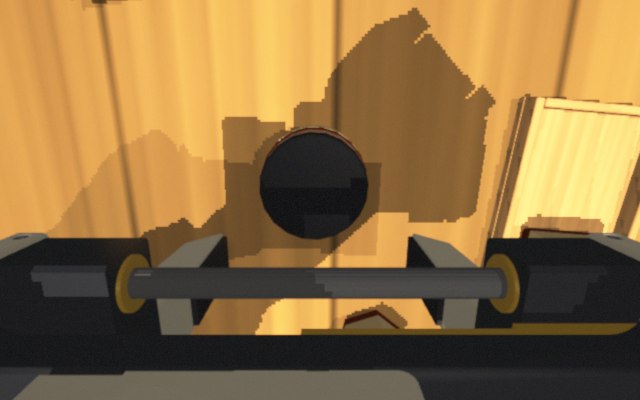

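Both wrist heights agree on the jar at about (0.398, 0.357), and the lid in this picture is centred at (314,186). I'll grasp it there, lift, carry it to the squat tray and look before lowering.

Run:
```python
from arm import *
manip.servo_line([.398,.356,.083],Q(0),vel=.15)
manip.servo_line([.398,.356,.020],Q(0),vel=.12)
print(manip.current_tool_pos(),manip.current_force())
effector.close(20)
print(manip.current_clock(),manip.current_finger_gap(),manip.current_tool_pos())
manip.servo_line([.398,.356,.18],Q(0),vel=.25)
print(manip.current_clock(),manip.current_finger_gap(),manip.current_force())
manip.move_pose([.572,-.362,.18],Q(-.008))
print(manip.current_clock(),manip.current_tool_pos(),manip.current_finger_gap())
c,im=look("wrist","w3"); np.save("w3.npy",np.r_[c['eye'],c['attitude']])
ct=viewer.get_calibration("top")
```

```text
[0.39825283 0.3559012  0.02020927] [-0.07594944 -0.05993991  0.0916292 ]
3.7833 0.0659255854569817 [0.39823533 0.35625309 0.02045443]
4.575 0.06540678164102676 [ 0.85130177 -0.19749932 -3.57586586]
7.1917 [ 0.57296051 -0.36029307  0.17989398] 0.06527232369043619
```

View pics/w3.png

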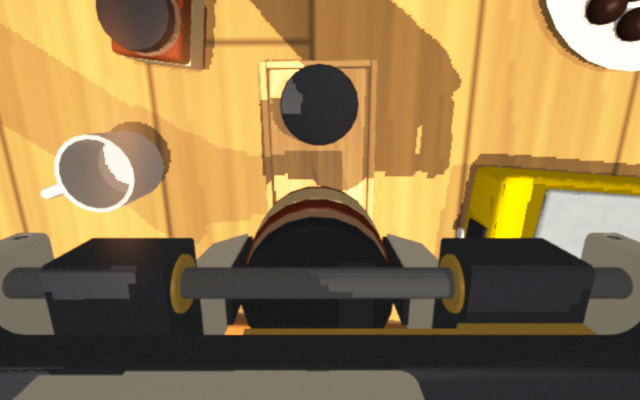

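Run:
```python
from arm import *
c=viewer.get_calibration("wrist"); a=np.load("w3.npy"); c['eye']=a[:3]; c['attitude']=a[3:]
print("lid",onplane(c,319.5,107,.068)); 
print("rim",onplane(c,260,61,.02),onplane(c,377,60,.02), "sides at row150",onplane(c,264,170,.02),onplane(c,373,170,.02))
```

```text
lid [ 0.57469683 -0.28544547  0.068     ]
rim [ 0.5223211  -0.24504904  0.02      ] [ 0.62620877 -0.2447669   0.02      ] sides at row150 [ 0.5213293 -0.3427415  0.02     ] [ 0.62643426 -0.34329004  0.02      ]
```

Run:
```python
import cv2
im=cv2.imread("pics/w3.png")
cv2.imwrite("pics/w3c.png",cv2.resize(im[45:225,220:420],None,fx=3.3,fy=3.3,interpolation=cv2.INTER_CUBIC))
```

```text
(no output)
```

View pics/w3c.png

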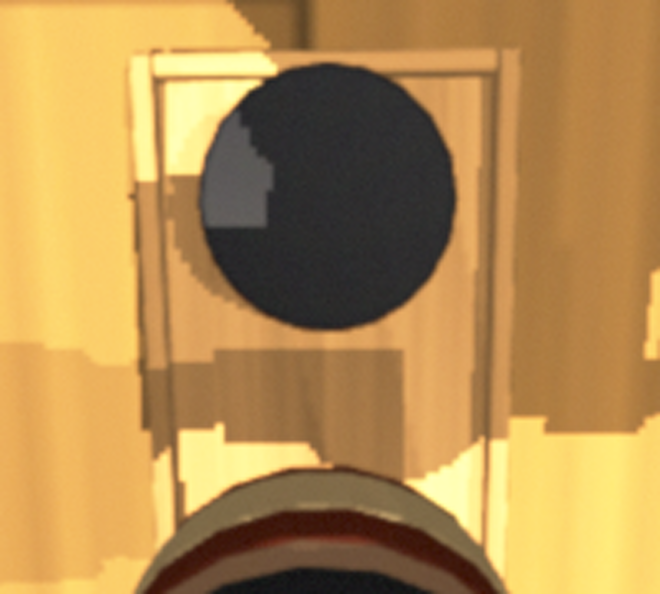

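The tray measured by wrist camera is centred at (0.574, −0.332) with yaw near 0, which agrees with the top camera. I'll lower the jar with force feedback.

```bash
cat >> arm.py <<'E'
def place(x,y,yaw,zc,lift=.17):
    """lower to zc (expected TCP z at contact) with force steps, release, rise"""
    q=Q(yaw)
    manip.servo_line([x,y,zc+.006],q,vel=.15); manip.sleep(.15)
    f0=np.mean([manip.current_force()[2] for _ in range(3)]); z=zc+.006
    while z>zc-.004:
        z-=.001; manip.servo_line([x,y,z],q,vel=.02)
        f=manip.current_force()[2]
        if f-f0>1.2: break
    print("contact",z,f0,f,manip.current_tool_pos(),"t",manip.current_clock())
    effector.open_jaws(); manip.sleep(.1)
    print("gap",manip.current_finger_gap(),"F",manip.current_force())
    manip.servo_line([x,y,z+.03],q,vel=.12); manip.servo_line([x,y,lift],q,vel=.3)
E
python3 - <<'E'
from arm import *
manip.servo_line([.574,-.365,.10],Q(-.005),vel=.15)
place(.574,-.365,-.005,.0262)
print(manip.current_clock())
manip.move_pose([.445,-.235,.18],Q(.0))
print(manip.current_clock(),manip.current_tool_pos())
c,im=look("wrist","w4"); np.save("w4.npy",np.r_[c['eye'],c['attitude']])
look("top","t4")
E
```

```text
contact 0.026199999999999994 -3.1490349090275402 0.5011580030472884 [ 0.57416755 -0.36514676  0.02659064] t 10.175
gap 0.09169808617337945 F [-0.97397633 -0.29442618  0.09195143]
11.8583
12.6167 [ 0.44503795 -0.23490523  0.17939613]
```

View pics/w4.png

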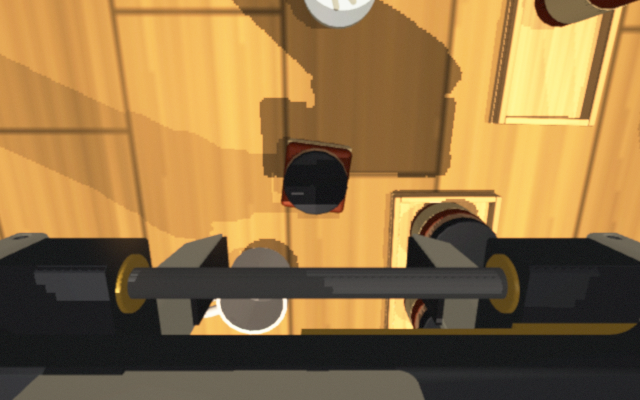

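View pics/t4.png

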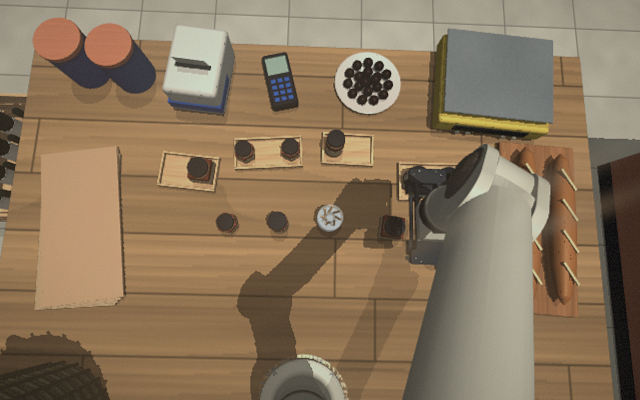

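Run:
```python
import cv2
im=cv2.imread("pics/w4.png")
cv2.imwrite("pics/w4c.png",cv2.resize(im[125:225,260:380],None,fx=6,fy=6,interpolation=cv2.INTER_CUBIC))
```

```text
(no output)
```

View pics/w4c.png

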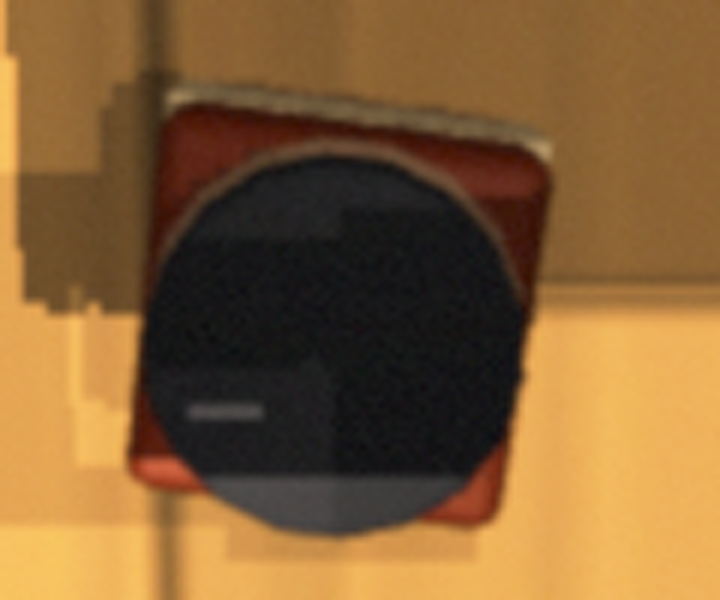

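Run:
```python
from arm import *
c=viewer.get_calibration("wrist"); a=np.load("w4.npy"); c['eye']=a[:3]; c['attitude']=a[3:]
print("lid",onplane(c,315.5,182.7,.078))
p=[onplane(c,u,v,.064)[:2] for u,v in [(288.3,143),(352,151.3),(342.5,212),(281.7,205)]]
print(np.mean(p,0))
for i in range(4):
    d=p[(i+1)%4]-p[i]; print(np.linalg.norm(d),(np.degrees(np.arctan2(d[1],d[0]))+45)%90-45)
# slim tray corner -y end
print(onplane(c,494,122,.02),onplane(c,590,124,.02))
```

```text
lid [ 0.44315167 -0.21819012  0.078     ]
[ 0.44359037 -0.21758476]
0.05231915180950218 -7.2967108424345
0.052195107268667926 -7.353129997616264
0.05233033524103075 -6.763992042537154
0.052681661087513335 -7.362311866246557
[ 0.60833133 -0.17263007  0.02      ] [ 0.69764812 -0.17434596  0.02      ]
```

Run:
```python
from arm import *
y=-.1257
manip.move_pose([.4434,-.219,.11],Q(y))
manip.servo_line([.4434,-.219,.025],Q(y),vel=.13)
print(manip.current_tool_pos(),manip.current_force())
effector.close(22)
print(manip.current_clock(),manip.current_finger_gap(),manip.current_tool_pos())
manip.servo_line([.4434,-.219,.19],Q(y),vel=.25)
print(manip.current_finger_gap(),manip.current_force())
manip.move_pose([.583,.352,.19],Q(-.092))
print(manip.current_clock(),manip.current_tool_pos(),manip.current_finger_gap())
c,im=look("wrist","w5"); np.save("w5.npy",np.r_[c['eye'],c['attitude']])
cv2.imwrite("pics/w5c.png",cv2.resize(im[60:260,200:440,::-1],None,fx=3.3,fy=3,interpolation=cv2.INTER_CUBIC))
```

```text
[ 0.44431146 -0.21969011  0.02594601] [ 0.0821267  -0.46066745  0.60682346]
14.5667 0.05570702252068449 [ 0.44354165 -0.2189948   0.02514656]
0.055812318143901606 [-0.11222097 -0.7298383  -3.12292541]
17.4833 [0.58405015 0.34972617 0.19006535] 0.055712304869888665
```

View pics/w5.png

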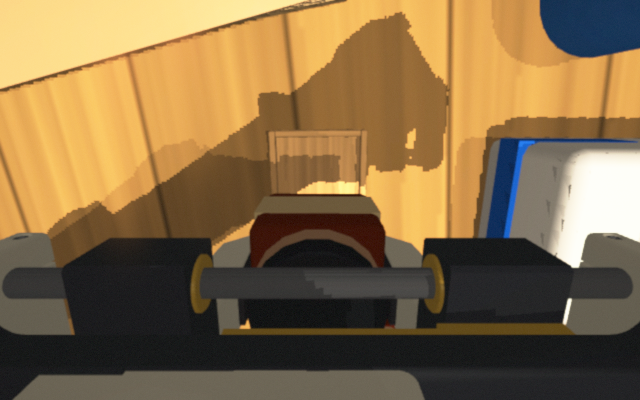

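Run:
```python
from arm import *
c=viewer.get_calibration("wrist"); print(manip.current_tool_pos(), c['eye']); a=np.load("w5.npy"); print(a[:3]); c['eye']=a[:3]; c['attitude']=a[3:]
for w in (0,1):
    p,q=onplane(c,268,131,.02)[:2],onplane(c,367,131,.02)[:2]
d=q-p; yaw=np.arctan2(d[1],d[0]); m=(p+q)/2
ex=np.array([np.cos(yaw),np.sin(yaw)]); ey=np.array([-ex[1],ex[0]])
print(p,q,np.linalg.norm(d),yaw, "centre",m-.077*ey,"place",m-.049*ey)
```

```text
[0.58404497 0.34978467 0.19014561] [0.59005912 0.41996907 0.34752826]
[0.59007824 0.41989969 0.34742249]
[0.54137728 0.40713842] [0.63651687 0.39814203] 0.09556399745366749 -0.09427950121857717 centre [0.5816983  0.32598219] place [0.58433422 0.35385784]
```

View pics/w5c.png

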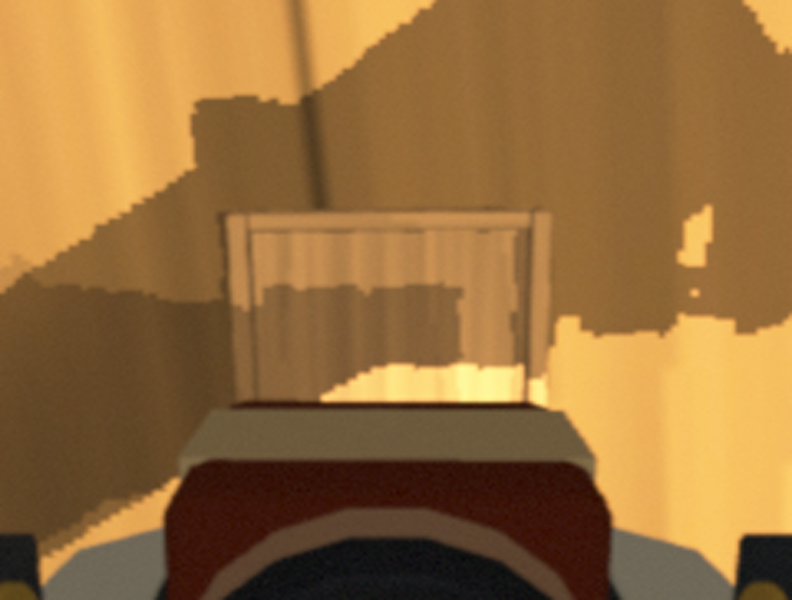

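Run:
```python
from arm import *
manip.servo_line([.5838,.353,.10],Q(-.094),vel=.18)
place(.5838,.353,-.094,.0312,lift=.17)
print(manip.current_clock())
manip.move_pose([.444,.190,.16],Q(0))
print(manip.current_clock(),manip.current_tool_pos())
c,im=look("wrist","w6"); np.save("w6.npy",np.r_[c['eye'],c['attitude']])
cv2.imwrite("pics/w6c.png",cv2.resize(im[120:240,260:380,::-1],None,fx=5,fy=5,interpolation=cv2.INTER_CUBIC))
```

```text
contact 0.03019999999999999 -3.3988839301398053 6.473151285040279 [0.58390343 0.35301514 0.03118436] t 20.65
gap 0.09175010161309397 F [ 0.06930894 -0.35913331 -0.45951678]
22.4333
23.3 [0.4448616  0.19102501 0.15988373]
```

View pics/w6.png

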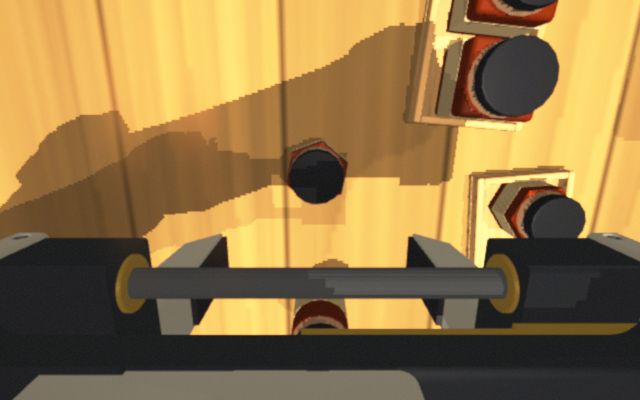

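View pics/w6c.png

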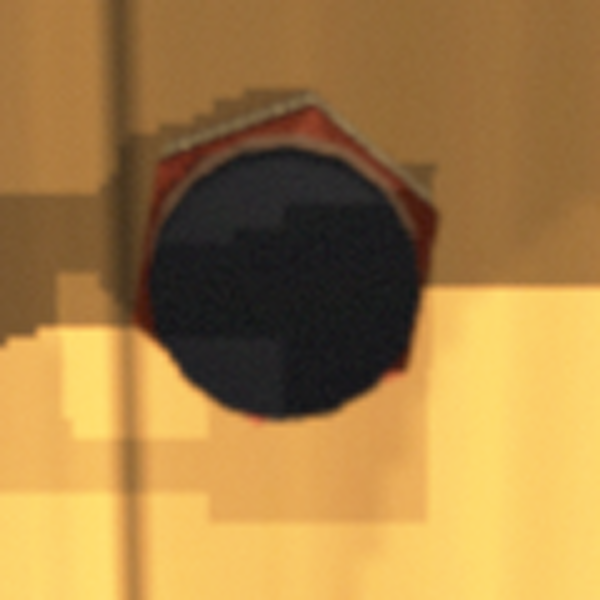

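Run:
```python
from arm import *
c=viewer.get_calibration("wrist"); a=np.load("w6.npy"); c['eye']=a[:3]; c['attitude']=a[3:]
print("lid",onplane(c,317.2,176.3,.060))
K=[(312,102),(160,155),(138,322),(257,420),(403,370),(438,212)]
p=np.array([onplane(c,260+u/5,120+v/5,.047)[:2] for u,v in K]); m=p.mean(0); print(m)
for q in p-m: print(np.hypot(*q).round(4),(np.degrees(np.arctan2(q[1],q[0]))%60).round(1))
# hex tray +y corners
print(onplane(c,470,176,.02),onplane(c,572,171,.02))
```

```text
lid [0.44442214 0.21325852 0.06      ]
[0.44421591 0.2134907 ]
0.0269 20.7
0.0271 18.1
0.0262 21.3
0.0268 20.0
0.0266 18.3
0.0266 19.5
[0.58317427 0.20618833 0.02      ] [0.67487871 0.21084712 0.02      ]
```

Run:
```python
from arm import *
y=np.radians(-10.35)
manip.servo_line([.4442,.2125,.10],Q(y),vel=.12)
manip.servo_line([.4442,.2125,.020],Q(y),vel=.13)
print(manip.current_tool_pos(),manip.current_force())
effector.close(15)
print(manip.current_clock(),manip.current_finger_gap(),manip.current_tool_pos())
manip.servo_line([.4442,.2125,.18],Q(y),vel=.25)
print(manip.current_finger_gap(),manip.current_force())
manip.move_pose([.641,.113,.19],Q(np.radians(-25.7)))
print(manip.current_clock(),manip.current_tool_pos(),manip.current_finger_gap())
c,im=look("wrist","w7"); np.save("w7.npy",np.r_[c['eye'],c['attitude']])
```

```text
[0.4448385  0.21265132 0.02062653] [-0.30195526  0.72153509 -0.1934286 ]
25.5583 0.048043884334541584 [0.44424065 0.21251648 0.02006188]
0.04784789828244434 [-0.6446364  -0.03531158 -3.04887394]
27.2333 [0.63900682 0.11446732 0.1882669 ] 0.04797056768238449
```

View pics/w7.png

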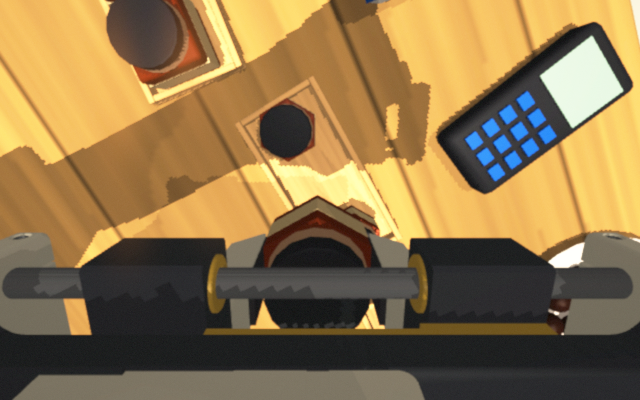

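Run:
```python
from arm import *
c=viewer.get_calibration("wrist"); a=np.load("w7.npy"); c['eye']=a[:3]; c['attitude']=a[3:]
print("lid",onplane(c,285.5,131,.066))
p,q=onplane(c,238,125,.02)[:2],onplane(c,312,78,.02)[:2]
d=q-p; yaw=np.arctan2(d[1],d[0]); m=(p+q)/2; yaw2=.072
ey=np.array([-np.sin(yaw2),np.cos(yaw2)])
print(p,q,np.linalg.norm(d),yaw,"centre",m-.093*ey)
im=cv2.imread("pics/w7.png"); cv2.imwrite("pics/w7c.png",cv2.resize(im[60:240,220:420],None,fx=3.3,fy=3.3,interpolation=cv2.INTER_CUBIC))
```

```text
lid [0.63829291 0.17619951 0.066     ]
[0.59472481 0.20055201] [0.67697417 0.20805566] 0.08259092260974936 0.09097869448803891 centre [0.64253971 0.11154478]
```

View pics/w7c.png

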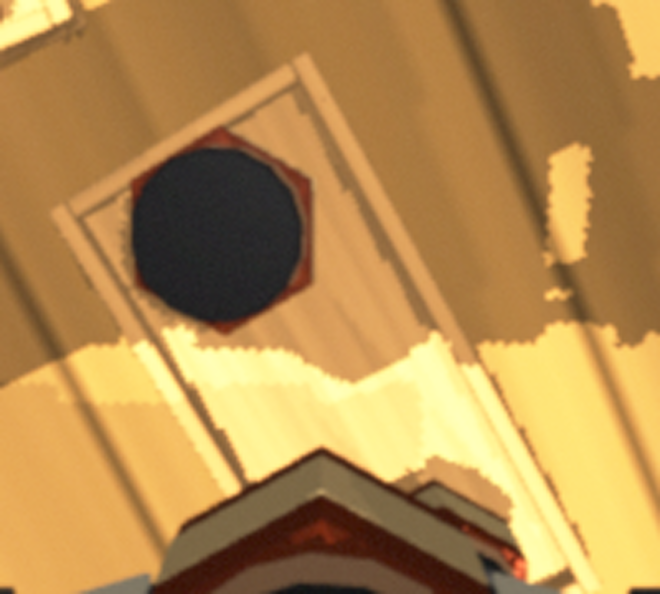

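Run:
```python
from arm import *
y=np.radians(-25.7)
manip.servo_line([.642,.1135,.10],Q(y),vel=.18)
place(.642,.1135,y,.0262,lift=.17)
print(manip.current_clock())
manip.move_pose([.4485,.060,.17],Q(0))
print(manip.current_clock(),manip.current_tool_pos())
c,im=look("wrist","w8"); np.save("w8.npy",np.r_[c['eye'],c['attitude']])
cv2.imwrite("pics/w8c.png",cv2.resize(im[120:240,260:380,::-1],None,fx=5,fy=5,interpolation=cv2.INTER_CUBIC))
```

```text
contact 0.025199999999999993 -1.5884957320324233 5.697521670364359 [0.64200683 0.11351388 0.02612791] t 30.4333
gap 0.0920224008316554 F [-0.11646188 -0.41913229 -0.08441733]
32.3333
33.15 [0.4497041  0.06042055 0.16990922]
```

View pics/w8.png

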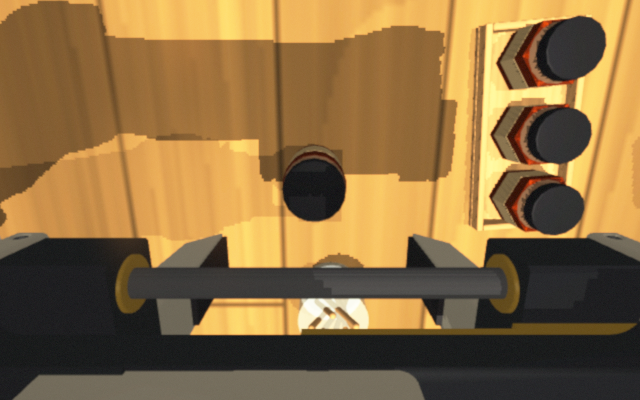

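View pics/w8c.png

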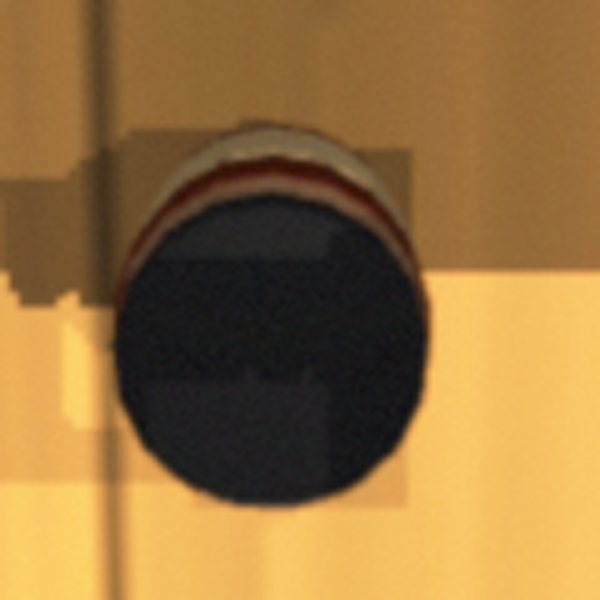

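Run:
```python
from arm import *
c=viewer.get_calibration("wrist"); a=np.load("w8.npy"); c['eye']=a[:3]; c['attitude']=a[3:]
p=onplane(c,314.6,190.6,.098); print(p)
if not(abs(p[0]-.4485)<.006 and abs(p[1]-.0755)<.007): raise SystemExit
x,yy=p[0],p[1]-.0005; y=-.03
manip.servo_line([x,yy,.125],Q(y),vel=.12)
manip.servo_line([x,yy,.042],Q(y),vel=.13)
print(manip.current_tool_pos(),manip.current_force())
effector.close(20)
print(manip.current_clock(),manip.current_finger_gap(),manip.current_tool_pos())
manip.servo_line([x,yy,.21],Q(y),vel=.25)
print(manip.current_finger_gap(),manip.current_force())
manip.move_pose([.655,-.129,.21],Q(y)); manip.sleep(.15)
print(manip.current_clock(),manip.current_tool_pos(),manip.current_finger_gap())
c,im=look("wrist","w9"); np.save("w9.npy",np.r_[c['eye'],c['attitude']])
cv2.imwrite("pics/w9c.png",cv2.resize(im[60:240,220:420,::-1],None,fx=3.3,fy=3.3,interpolation=cv2.INTER_CUBIC))
```

```text
[0.44744827 0.07753471 0.098     ]
[0.44816965 0.07700559 0.04262897] [ 0.43445321 -0.18072613  0.55687174]
35.2833 0.04965168267613586 [0.44750768 0.07705701 0.04207133]
0.04972370261312981 [-0.78581008 -0.33052662 -2.965911  ]
37.3833 [ 0.65476296 -0.12663241  0.21019275] 0.04956333664094375
```

View pics/w9.png

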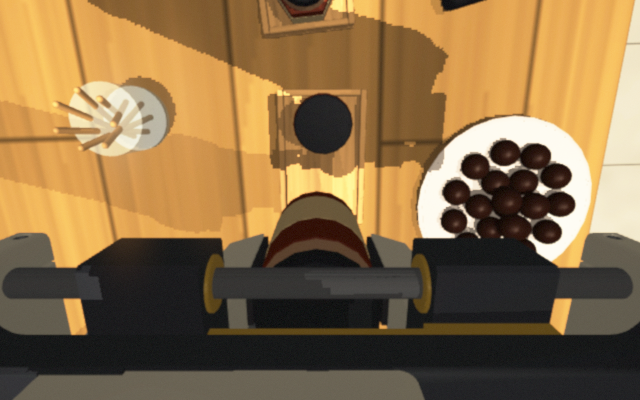

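View pics/w9c.png

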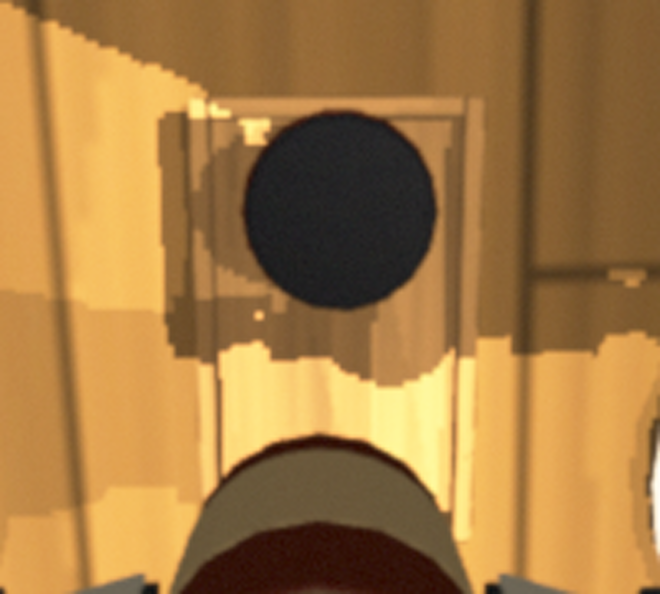

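Run:
```python
from arm import *
c=viewer.get_calibration("wrist"); a=np.load("w9.npy"); c['eye']=a[:3]; c['attitude']=a[3:]
f=lambda u,v,z:onplane(c,220+u/3.3,60+v/3.3,z)[:2]
l=f(340,211,.104); p,q=f(190,97,.02),f(484,98,.02); d=q-p; yaw=np.arctan2(d[1],d[0]); m=(p+q)/2
ey=np.array([-np.sin(-.033),np.cos(-.033)])
print("lid",l,"->place",l-.064*ey,"corners",p,q,np.linalg.norm(d),yaw,"place",m-.096*ey)
```

```text
lid [ 0.66044548 -0.06459783] ->place [ 0.65833386 -0.12856298] corners [ 0.61740918 -0.03251995] [ 0.70589056 -0.03518599] 0.08852153781223421 -0.030122016464779373 place [ 0.65848244 -0.1298007 ]
```

Run:
```python
from arm import *
y=-.031
manip.servo_line([.658,-.1297,.12],Q(y),vel=.18)
place(.658,-.1297,y,.0482,lift=.20)
print(manip.current_clock())
manip.move_pose([.45,.15,.30],Q(0))
print(manip.current_clock())
look("scene","s10"); 
manip.move_pose([.35,.45,.30],Q(0.6)); print(manip.current_clock())
look("top","t10")
im=cv2.imread("pics/t10.png"); cv2.imwrite("pics/t10c.png",cv2.resize(im[120:290,150:470],None,fx=2.5,fy=2.5,interpolation=cv2.INTER_CUBIC))
look("scene","s11"); im=cv2.imread("pics/s11.png"); cv2.imwrite("pics/s11c.png",cv2.resize(im[80:340,140:460],None,fx=2.3,fy=2.3,interpolation=cv2.INTER_CUBIC))
```

```text
contact 0.051199999999999996 -3.2587121915163997 -1.7450915911869083 [ 0.65789434 -0.1296944   0.05105304] t 39.575
gap 0.09187327457531802 F [-0.04104829  0.60314418 -0.10605975]
41.4667
42.825
44.075
```

View pics/t10c.png

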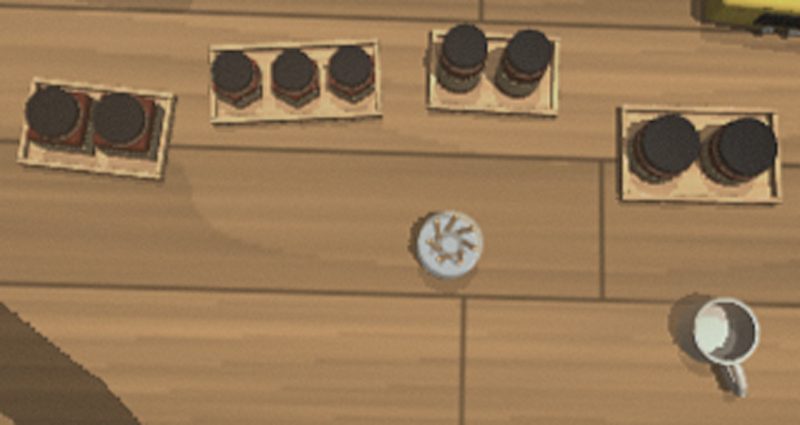

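View pics/s11c.png

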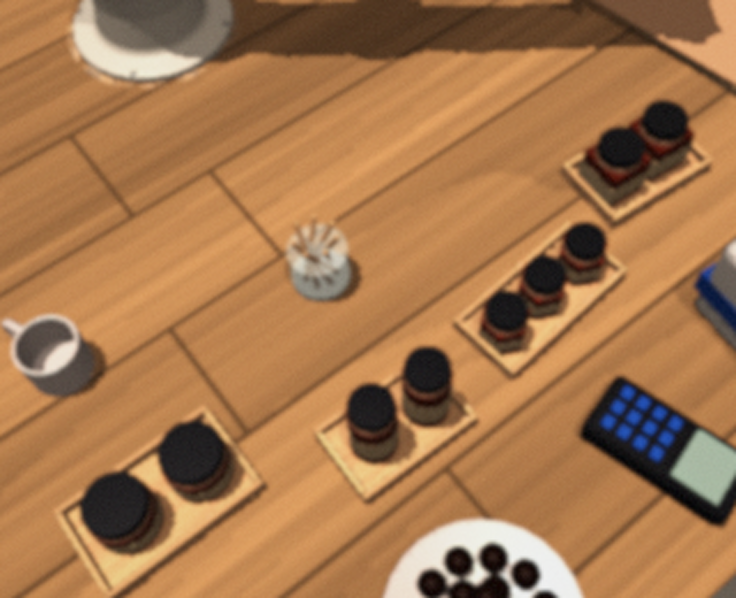

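Run:
```python
from arm import *
a=cv2.imread("pics/top0.png").astype(int); b=cv2.imread("pics/t10.png").astype(int)
for n,(x,y,w,h) in dict(stick=(312,200,34,34),cup=(418,236,40,46)).items(): print(n,abs(a-b)[y:y+h,x:x+w].mean())
c=viewer.get_calibration("top")
g=lambda u,v,z:onplane(c,150+u/2.5,120+v/2.5,z)[:2].round(4)
print("slim",g(530,51,.104),g(465,46,.104),"squat",g(747,146,.068),g(668,143,.068),"sq",g(55,111,.084),g(121,118,.084))
print(manip.current_force(),manip.current_clock())
manip.hand_in()
```

```text
stick 2.2661476355247983
cup 2.1875
slim [ 0.6563 -0.1327] [ 0.6593 -0.0668] squat [ 0.5731 -0.3649] [ 0.5737 -0.2822] sq [0.5837 0.3444] [0.5786 0.278 ]
[ 0.52598619 -0.03368416 -0.02056449] 44.175
the job is handed in; nothing more can be done
```

All four jars are standing upright in the empty places of their own trays, but the slim jar dropped about 3 mm when I released it. I handed the job in at 44.2 s with the gripper clear of everything.

- **Placement:** the final top and scene pictures show each jar upright and in line with the jars already there. For the three I measured there (slim, squat and square), the top camera puts them within about 10 mm of the intended spots, out of 14 mm of room. The square jar is the largest, about 8–9 mm in y, because the top camera reads y differently there (see below). I checked the hex jar only by eye; it lines up with its two neighbours.
- **Bystanders:** the stick jar and cup look the same before and after, to within picture noise.
- **Setting down:** the squat, square and hex jars were lowered until they clearly touched the tray floor, with contact forces of about 4–10 N. The slim jar was not. A passing force change of 1.5 N looked like contact, so it was released with its underside about 3 mm above the floor. It stands correctly now, but it was not set down as gently as the others.
- **Camera disagreement:** the wrist and top cameras differed by about 3–6 mm in y. I went mostly by the wrist camera for grasping and placing. The measured finger gaps matched the jar sizes on all four grasps.

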